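# Gauge a bar blank against a flip stop

### The job

Flip the hinged stop down until it rests on the fence. Then, with the bar flat on the bed and its side flush against the fence, slide it along until its end butts against the stop's adjusting screw, and press it there lightly for half a second (a few newtons; more than 15 N would spoil the setting). Finally flip the stop all the way back up and let go, leaving the bar exactly where it was gauged and the nut and sleeve on the bed undisturbed.

Things in the scene. Friction and masses are not known exactly. Their poses are not given: they have to be found in the camera images.
- fence_jig: Fixed jig: grey bed 190 x 400 mm, 12 mm thick, low aluminium fence along its far side. Origin on the bench plane; y runs along the fence, x from bed to fence, z up. Bed top z = 12 mm; the fence's front face is the plane x = +20 mm, its top z = 30 mm, its back x = 45 mm. A bar flush against the fence has its origin at x = +5 mm. Place and yaw vary.
- stop_hinge (a point): Centre of the stop's hinge pin, 42 mm above the bench plane and 65 mm along the jig's +x; the pin runs along the jig's y. The steel carriage that carries it (50 mm wide along y) stands fixed behind the fence, at a place along it that varies.
- stop_knob (a point): Centre of the black knob (a lying cylinder along the jig's y, 20 mm diameter, 22 mm long, on a 10 mm stem) by which the stop is flipped; pinched over its flat ends from above, it turns between the fingers. With the stop down it stands 60 mm on the jig's -x side of the hinge and 45 mm above it (75 mm above the bed); it moves round the hinge at a radius of 75 mm.
- flip_stop (a joint): Angle of the flip stop: 0 = down, its plate resting on the fence top, its nose in the bar's path; 1.85 = all the way up and back (end stop). It starts up. The hinge is stiff (0.12 N m friction, about 2 N at the knob); the stop stays where it is left. The knob rises as the stop is first lifted.
- stop_nose (a point): Centre of the face of the stop's steel nose (16 mm wide along y) that meets the bar; with the stop down it lies 8 mm on the jig's -y side of hinge and knob, 12 mm above the bed, facing -y. A brass screw, 9 mm thick, sticks out of it towards the bar by 3 to 24 mm, differently each time. This setting is not measured: bring the bar home by feel.
- bar_blank: Loose steel bar blank, 30 (x) x 120 (y) x 40 mm (z), about 0.45 kg. Origin at the centre of its underside. It lies on the bed in front of the fence, roughly along it (yaw up to 0.3 rad off), on the -y side of the stop. The top 22 mm stand above the fence top, so it can be held across its 30 mm with the fingertips just above the fence.
- bar_end (a point): Centre of the bar's +y end face (60 mm from its middle, 20 mm above its underside), the end that goes against the stop's screw.
- hex_nut: Bystander: steel hex nut 42 x 36 x 22 mm lying on the bed near its +y end, towards the front edge; origin at its underside.
- sleeve: Bystander: plain steel sleeve, 27 mm diameter, 28 mm high, standing on the bed near its +y end; origin at its underside.
Not all that is in view belongs to the job. Of the things that look like the bar_blank, the larger one is meant.

How it is judged:
By the outcome, as a careful person would: the job done as asked, in the order asked, and still so for the second after the job is handed in, with the robot touching nothing.
It also fails if it takes over 72 s, if anything falls off the work surface, if the arm or the gripper's body presses on something with over 40 N, if the wrist force passes 120 N, or if a joint passes its speed limit or range.

### The arm

A 6-joint arm with a two-finger parallel gripper is mounted at the origin on a cart in front of the work surface, level with it; the furniture and walls round the work are solid. World frame = base frame: x ahead of the robot, y to its left, z up, the work surface at z = 0. Lengths are in mm, angles in rad, forces in N, time in s.
With the tool pointing down it reaches from about 250 to 775 mm from the base axis. Payload 8.9 kg.
Tool frame: the origin (TCP) lies midway between the tips of the shut fingers; the grasp point (between the pads) lies 19 mm behind it (manip.grip_depth is the distance from the TCP to the grasp point, in mm); z points along the fingers, y is the direction in which the jaws open and shut (so a half turn about z gives the same grasp; the last joint's range is limited). The gripper opens to 85 mm and grips with 20 to 120 N. Pads are 22 mm wide; open, the fingers measure 114 mm over their backs; the gripper's body (76 mm by 85 mm) begins 54 mm behind the grasp point. The pads swing forward as they close: fully open they stand 13 mm farther back than shut.
Start: joints at [-1.316, 0.291, -0.153, 1.127, 0, 1.431], TCP at [201.444, -484.813, 231.305] pointing down, gripper open.
Joint ranges: [-2.52, 2.52], [-0.91, 1.74], [-1.3, 1.37], [-1.96, 2.02], [-1.52, 1.47], [-3.14, 3.14]. Speed limits (rad/s): [2.22, 2.22, 2.79, 3.14, 3.14, 3.14].

### API

Orientations are given as a unit quaternion [x, y, z, w].
In Python, from station import manip gives the robot as it stands.
- The arm moves only by the tool move_arm, never from a script. Its argument "increments" is one flat list of numbers, 6 for each row, row after row: the shift along the tool's x, y, z in m, then the turn, a rotation vector about the tool's x, y, z in rad. In form: [dx, dy, dz, ax, ay, az, dx, dy, dz, ax, ay, az, ...]. A call has 1 to 12 rows; each row shifts and turns the commanded pose from where the row before left it, along the tool's axes as they then stand; what a row does not reach is not made up. A row lasts 1/8 s, in which the tool goes at most 62.5 mm and 10.7 degrees, less where a joint would pass 70% of its speed; a pose out of reach is approached as far as the arm can. A call is refused whole if a number of a shift passes 0.0625 or a number of a turn 0.188, either way. A call with a gripper value outside its range is refused whole. "grip" is the gripper command: -1 is fully open, 1 is shut, values between are in proportion, set as the call begins (left out, the last holds). The fingers move at their own pace and stop on an object; "force" is the grip in N (left out, the last holds). Time passes only in rows, so rows that do not move let the fingers close. It gives the time, the measured TCP pose, the force and the opening at its end, in the units of the state.
- manip.read_state(): the state, without advancing time (a new reading comes with each control period).
- manip.capture(name): name is "scene" or "top" or "wrist"; returns the picture (384x512x3 uint8, blue, green, red); there is no depth.
- manip.camera_info(name): a dict with "vfov" (degrees; the focal length in pixels is half the picture's height over the tangent of half this angle, whatever the lens; pixels are square), "cx", "cy" (the principal point, pixels), "R" (3x3) and "t" (3): a world point X has camera coordinates R X + t. Camera axes: x right, y down, z forward; pixel columns grow to the right and rows downward; lengths in mm; the calibration is good to about 2 mm. A picture is of the moment at which its call begins: read the wrist's pose just before it. camera_info takes no time and is no camera call; for the wrist camera it gives the pose at the moment of the call.
- manip.hand_in(): hands the job in, once; it reports no verdict.
Trained networks look in the newest picture that a camera, given by its name, has taken for a name from the list of things; names that differ only in an ending like _2 or _b are one class to them, and where a whole thing is asked for, a point or a joint stands for the part that bears it (a point fixed in the world has none). Each returns a list of dicts, best first, with "confidence" (0 to 1); they miss things now and then, are a little off and sometimes report something else, mostly with a low value. They report only what shows in the picture. A call takes as long as a camera call. They do not tell look-alikes from the thing itself.
- manip.look_for(camera, label): "uv" ([column, row] in pixels, amid what is visible of it).
The state is a dict: "time": time; "joint_pos": joint angles; "qd": joint speeds; "joint_torque": joint torques, N m; "position": TCP position; "tcp_rot": TCP orientation; "contact_force": force on the tool from outside, world axes, zero at the start; "moment": the same for the moment, N m; "gripper_width": opening from 0.0 (shut) to 1.0 (fully open).
Only numpy, scipy, OpenCV 4.12 (cv2) and the standard library are available. Lean on these libraries where they do the work, as an engineer would, in place of code of your own. Each camera call takes 0.05 s, during which the arm holds its last target. There are 200 camera calls.

## Working session

There is one attempt and no reset: what is moved stays moved. The work goes in short steps, Python scripts to look and compute and a tool call to move; the robot and the scene stay as the last step left them, time stands still between calls to the robot, and variables do not carry over. Pictures are saved under pics/ and viewed, about 8 in all and at most 12, crops included, and the job is handed in when it is done.

Besides the shell and the picture viewer there is one more tool, called after "Request:" as name(argument=value, ...), one argument or row to a line, values as JSON. move_arm: Moves the arm, as the interface text tells. Its arguments: {"type":"object","properties":{"increments":{"type":"array"},"grip":{"type":"number"},"force":{"type":"number"}},"required":["increments"]}

```bash
mkdir -p pics; ls; cat > h.py <<'E'
import numpy as np, cv2
from station import manip
def ray(cam,uv,info=None):
    i=info or manip.camera_info(cam); R=np.array(i["R"]);t=np.array(i["t"])
    f=192/np.tan(np.radians(i["vfov"])/2)
    d=R.T@np.array([(uv[0]-i["cx"])/f,(uv[1]-i["cy"])/f,1]); return -R.T@t,d
def atz(cam,uv,z,info=None):
    o,d=ray(cam,uv,info); return o+d*(z-o[2])/d[2]
def proj(cam,X,info=None):
    i=info or manip.camera_info(cam); f=192/np.tan(np.radians(i["vfov"])/2)
    c=np.array(i["R"])@np.array(X)+np.array(i["t"]); return [round(f*c[0]/c[2]+i["cx"],1),round(f*c[1]/c[2]+i["cy"],1)]
E
python3 - <<'E'
from h import *
a=manip.capture("top");b=manip.capture("scene")
cv2.imwrite("pics/t.png",cv2.resize(a,(800,600)));cv2.imwrite("pics/s.png",cv2.resize(b,(800,600)))
for c in("top","scene"):
    i=manip.camera_info(c);print(c,i["vfov"],i["cx"],i["cy"],np.round(i["R"],3).tolist(),np.round(i["t"]))
for l in("fence_jig","stop_hinge","stop_knob","bar_blank","hex_nut","sleeve"):
    for c in("top","scene"): print(l,c,[(np.round(r["uv"],1).tolist(),round(r["confidence"],2)) for r in manip.look_for(c,l)][:3])
E
```

```text
pics
top 46.39202567733452 251.41562360668078 201.44175764432075 [[0.025, -1.0, -0.001], [-0.982, -0.024, -0.19], [0.19, 0.006, -0.982]] [  9. 530. 870.]
scene 45.116515929790445 251.48680564418567 195.71812598302367 [[-0.875, -0.484, -0.003], [-0.27, 0.492, -0.828], [0.402, -0.723, -0.561]] [441. 184. 757.]
fence_jig top [([294.7, 216.4], 0.62)]
fence_jig scene [([257.7, 207.3], 0.66), ([219.9, 164.7], 0.56)]
stop_hinge top [([299.5, 217.3], 0.73), ([279.1, 164.6], 0.58)]
stop_hinge scene [([217.7, 160.6], 0.67)]
stop_knob top [([279.9, 168.5], 0.68)]
stop_knob scene [([220.5, 164.5], 0.2)]
bar_blank top [([157.3, 201.7], 0.68), ([331.3, 241.0], 0.57)]
bar_blank scene [([174.5, 274.7], 0.93), ([301.7, 180.8], 0.71)]
hex_nut top [([236.0, 229.2], 0.72)]
hex_nut scene [([258.0, 230.5], 0.83)]
sleeve top []
sleeve scene [([231.8, 242.4], 0.73)]
```

View pics/t.png

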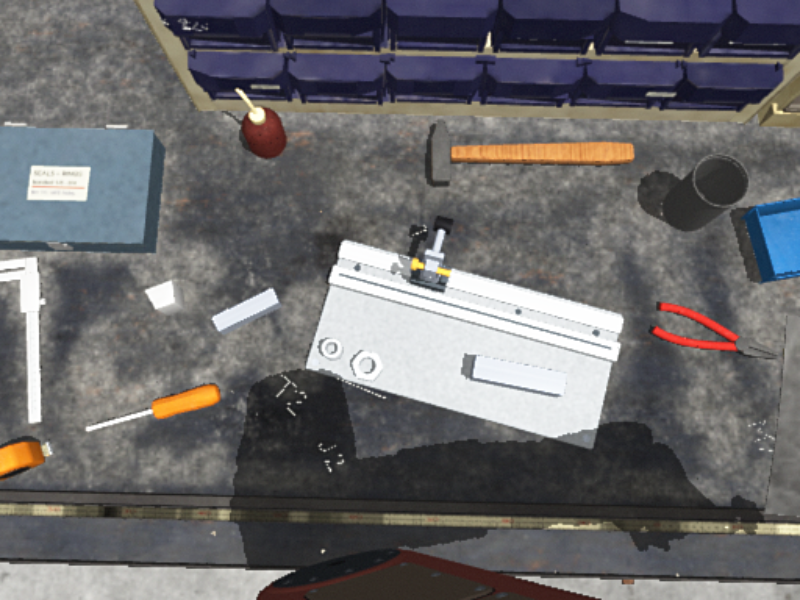

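View pics/s.png

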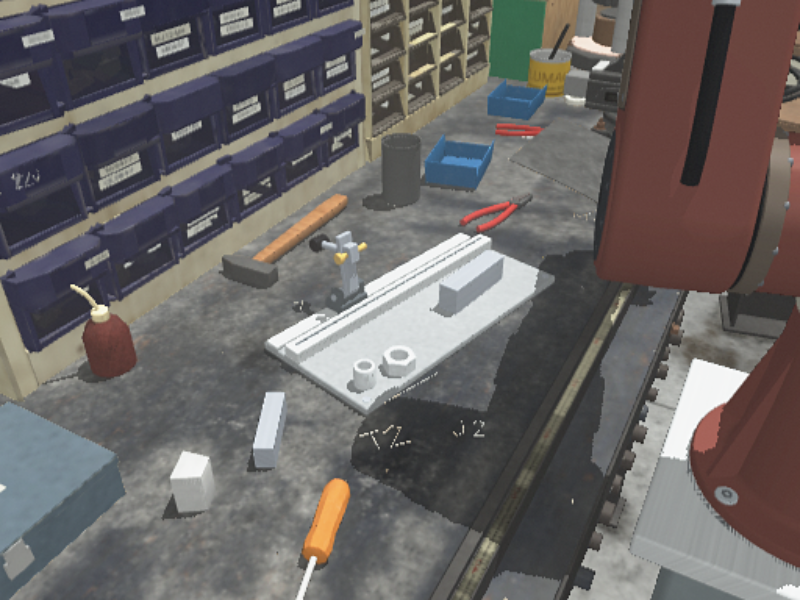

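```bash
python3 - <<'E'
from h import *
a=cv2.imread("pics/t.png"); a=manip.capture("top")
c=a[132:297,190:410]; cv2.imwrite("pics/c.png",cv2.resize(c,None,fx=3.6,fy=3.6,interpolation=cv2.INTER_CUBIC))
E
```

```text
(no output)
```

View pics/c.png

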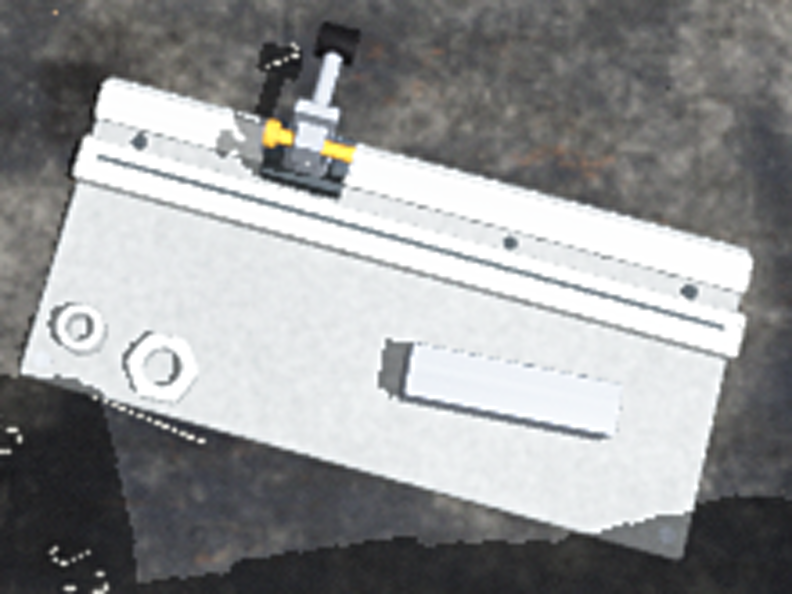

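```bash
python3 - <<'E'
from h import *
o,_=ray("top",(0,0)); print("cam",o.round())
P=lambda X,Y,z:atz("top",(190+X/3.6-.4,132+Y/3.6-.4),z)
A=P(22,374,12);B=P(682,558,12);print("near",A,B,np.linalg.norm(A-B))
F1=P(75,178,30);F2=P(738,356,30);print("fence",F1,F2,np.linalg.norm(F1-F2))
G1=P(75,178,12);G2=P(738,356,12);print("fence12",G1,G2)
for n,a,b in(("near",A,B),("f",F1,F2)): print(n,np.arctan2(*(-(a-b)[:2]*[ -1,1][0]*[1,-1]))if 0 else np.arctan2(-(a-b)[0],(a-b)[1]))
y=(A-B)/np.linalg.norm(A-B); x=np.array([y[1],-y[0],0]);print("x",x,y)
print("front edge->fence", (F1-A)@x,(F2-B)@x,(G1-A)@x,(G2-B)@x, "y mid", (F1+F2)@y/2,(A+B)@y/2)
bc=[P(*p,52) for p in((410,345),(620,382),(612,437),(405,400))];print(np.round(bc,1));m=np.mean(bc,0);print("bar",m, [np.linalg.norm(bc[i]-bc[i-1]) for i in range(4)])
print("bar yaw",[np.arctan2(-(d)[0],d[1]) for d in(bc[0]-bc[1],bc[3]-bc[2])])
print("knob top",P(337,38,95), "hinge z42",P(310,160,55))
for l,uv,z in (("nut",(236,229.2),34),("sleeve",(190+78/3.6,132+327/3.6),40)):
  print(l,atz("top",uv,z))
s=[(157.3,201.7)];print(atz("top",s[0],20))
print(manip.read_state())
E
```

```text
cam [355.  17. 955.]
near [461.3865064  138.53009581  12.        ] [ 364.804559   -245.62845583   12.        ] 396.11345011216474
fence [576.00905993 110.60121953  30.        ] [ 480.02370485 -276.22544313   30.        ] 398.55746805239784
fence12 [580.29948979 112.41791006  12.        ] [ 482.44691386 -281.93376315   12.        ]
near -0.2463068625152148
f -0.2432228952209113
x [ 0.96981951 -0.24382395  0.        ] [0.24382395 0.96981951 0.        ]
front edge->fence 117.97291759577078 119.20205384378667 121.69090750476167 122.94395436732624 y mid 48.430240222595465 48.789546461936474
[[ 478.7  -84.6   52. ]
 [ 460.7 -202.5   52. ]
 [ 429.8 -197.4   52. ]
 [ 447.6  -81.9   52. ]]
bar [ 454.21684306 -141.59760705   52.        ] [np.float64(31.234533806574575), np.float64(119.28156436680082), np.float64(31.326575547216052), np.float64(116.85760172141926)]
bar yaw [np.float64(-0.15153217733619168), np.float64(-0.15285526638970148)]
knob top [644.24696881 -38.58239073  95.        ] hinge z42 [584.00597047 -26.50488279  55.        ]
nut [474.03640691  52.9709786   34.        ]
sleeve [485.22512603 103.3087975   40.        ]
[530.51017647 222.65365733  20.        ]
{'time': 0.75, 'joint_pos': array([-1.31628655e+00,  2.90725878e-01, -1.53400686e-01,  1.12668851e+00,
       -9.22330776e-06,  1.43148577e+00]), 'qd': array([ 1.12583317e-03,  1.08021218e-06,  9.30495519e-04, -5.48666267e-05,
       -1.78918603e-03, -2.87216013e-04]), 'joint_torque': array([-3.79082403e-04, -5.36945200e+01,  3.31625569e+01,  1.45212325e-03,
       -1.72840068e-04,  7.31276714e-06]), 'position': array([ 201.44848605, -484.81428474,  231.29139461]), 'tcp_rot': array([ 9.80675754e-01,  1.95640143e-01, -5.14357285e-06, -9.09169982e-06]), 'contact_force': array([ 0.41112945, -0.3084034 , -0.1299792 ]), 'moment': array([-0.0380336 ,  0.01304608, -0.03588592]), 'gripper_width': 1.0056177373802913}
```

```bash
cat >> h.py <<'E'
from scipy.spatial.transform import Rotation as Ro
O=np.array([509.3,-77.9]);YAW=-0.245
JX=np.array([np.cos(YAW),np.sin(YAW)]);JY=np.array([-JX[1],JX[0]])
def w(jx,jy): return O+jx*JX+jy*JY
def j(p): d=np.array(p[:2])-O; return np.array([d@JX,d@JY])
def st():
    s=manip.read_state();R=Ro.from_quat(s["tcp_rot"]).as_matrix();return s,R
def plan(xyz,yaw,n):
    s,R=st();psi=np.arctan2(R[1,0],R[0,0]);d=(np.array(xyz)-s["position"])/n/1000
    t=(yaw-psi+np.pi)%(2*np.pi)-np.pi;t/=n
    out=[]
    for k in range(n):
        p=psi+k*t;out+=[d[0]*np.cos(p)+d[1]*np.sin(p),d[0]*np.sin(p)-d[1]*np.cos(p),-d[2],0,0,-t]
    print([round(float(v),4)+0. for v in out]);return out
E
python3 - <<'E'
from h import *
x=w(123,70.5);print(x)
s,R=st();plan([*x,160],YAW+np.pi,15)
E
```

```text
[645.72711187 -39.33974654]
[0.0387, -0.0161, 0.0048, 0.0, 0.0, -0.1669, 0.0409, -0.0094, 0.0048, 0.0, 0.0, -0.1669, 0.0419, -0.0025, 0.0048, 0.0, 0.0, -0.1669, 0.0417, 0.0045, 0.0048, 0.0, 0.0, -0.1669, 0.0404, 0.0114, 0.0048, 0.0, 0.0, -0.1669, 0.0379, 0.0179, 0.0048, 0.0, 0.0, -0.1669, 0.0344, 0.024, 0.0048, 0.0, 0.0, -0.1669, 0.03, 0.0293, 0.0048, 0.0, 0.0, -0.1669, 0.0247, 0.0339, 0.0048, 0.0, 0.0, -0.1669, 0.0187, 0.0375, 0.0048, 0.0, 0.0, -0.1669, 0.0122, 0.0401, 0.0048, 0.0, 0.0, -0.1669, 0.0054, 0.0416, 0.0048, 0.0, 0.0, -0.1669, -0.0016, 0.0419, 0.0048, 0.0, 0.0, -0.1669, -0.0086, 0.0411, 0.0048, 0.0, 0.0, -0.1669, -0.0153, 0.0391, 0.0048, 0.0, 0.0, -0.1669]
```

Request:
move_arm(
  increments=[0.039,-0.016,0.003,0,0,-0.167,0.041,-0.009,0.003,0,0,-0.167,0.042,-0.0025,0.003,0,0,-0.167,0.042,0.0045,0.003,0,0,-0.167,0.04,0.011,0.003,0,0,-0.167,0.038,0.018,0.003,0,0,-0.167,0.034,0.024,0.003,0,0,-0.167,0.03,0.029,0.003,0,0,-0.167,0.025,0.034,0.003,0,0,-0.167,0.019,0.0375,0.003,0,0,-0.167,0.012,0.04,0.003,0,0,-0.167,0.005,0.0416,0.003,0,0,-0.167],
  grip=-1,
)

```text
time: 2.25
position: [557.7, -127.4, 195.2]
tcp_rot: [0.361, 0.933, -0.0, 0.0]
contact_force: [0.5, -0.3, -0.3]
gripper_width: 1.002
```

```bash
python3 - <<'E'
from h import *
s,R=st();print(s["position"],s["time"],R.round(2).tolist());plan([*w(123,70.5),170],YAW+np.pi,4)
E
```

```text
[ 557.68268455 -127.37917999  195.24839618] 2.25 [[-0.74, 0.67, 0.0], [0.67, 0.74, -0.0], [-0.0, 0.0, -1.0]]
[-0.0015, 0.0311, 0.0063, 0.0, 0.0, -0.1233, -0.0053, 0.0307, 0.0063, 0.0, 0.0, -0.1233, -0.009, 0.0298, 0.0063, 0.0, 0.0, -0.1233, -0.0126, 0.0285, 0.0063, 0.0, 0.0, -0.1233]
```

Request:
move_arm(
  increments=[-0.0015,0.031,0.004,0,0,-0.123,-0.005,0.031,0.004,0,0,-0.123,-0.009,0.03,0.004,0,0,-0.123,-0.0125,0.0285,0.004,0,0,-0.123,0,0,0,0,0,0],
)

```text
time: 2.88
position: [646.0, -38.8, 178.5]
tcp_rot: [0.124, 0.992, 0.0, -0.0]
contact_force: [0.8, -0.5, 0.1]
gripper_width: 0.997
```

```bash
python3 - <<'E'
from h import *
s,R=st();i=manip.camera_info("wrist")
a=manip.capture("wrist");cv2.imwrite("pics/w1.png",a)
import pickle;pickle.dump(i,open("w1.pkl","wb"))
print(s["position"],j(s["position"]),np.arctan2(R[1,0],R[0,0])-np.pi, i)
for l in("stop_knob","stop_hinge","stop_nose"):
  for r in manip.look_for("wrist",l)[:2]:
    print(l,r, [j(atz("wrist",r["uv"],z,i)) for z in (87,42,105)])
print(proj("wrist",[*w(125,70.5),87],i))
E
```

```text
[645.97292335 -38.80441777 178.50689753] [123.10862351  71.07896555] -0.24887110052250616 {'vfov': 65.62983556514374, 'cx': 260.13128836572565, 'cy': 195.25433117912758, 'R': array([[ 2.46749114e-01,  9.69079064e-01,  8.01265065e-04],
       [ 9.18586707e-01, -2.34155887e-01,  3.18385744e-01],
       [ 3.08728579e-01, -7.78253688e-02, -9.47960904e-01]]), 't': array([-122.67775498, -625.67911928,  127.55890218])}
stop_knob {'uv': [261.3, 140.4], 'confidence': 0.58} [array([73.35442548, 73.02289905]), array([79.78138291, 73.20663382]), array([70.78364251, 72.94940515])]
stop_hinge {'uv': [254.6, 139.8], 'confidence': 0.76} [array([72.86779167, 67.8142573 ]), array([79.20085529, 66.993008  ]), array([70.33456622, 68.14275703])]
stop_nose {'uv': [258.3, 139.0], 'confidence': 0.96} [array([72.26346825, 70.69531224]), array([78.47993038, 70.42994956]), array([69.7768834 , 70.80145731])]
[np.float64(258.5), np.float64(202.8)]
```

View pics/w1.png

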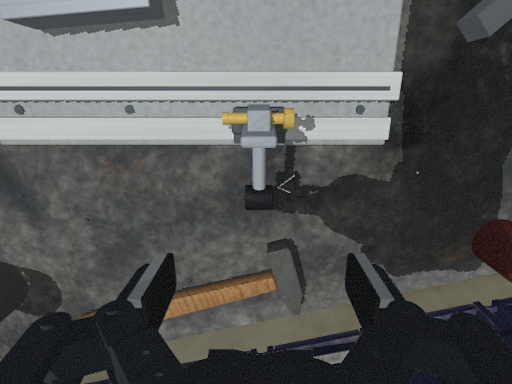

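```bash
python3 - <<'E'
from h import *
import pickle;i=pickle.load(open("w1.pkl","rb"))
for n,uv,z in(("fence front L",(10,72.5),30),("fence front R",(400,72.5),30),("fence back",(200,100),30),("end +y",(401,90),30),("rail back",(200,144),12),("knob",(259,197),87),("knob lo edge",(259,210),87),("knob up edge",(259,184),87),("knob L",(245,197),87),("knob R",(273,197),87),("nose L",(247,119),105),("nose R",(271,119),105),("screw tip",(222,118),105)):
    print(n,j(atz("wrist",uv,z,i)).round(1))
# columns near fence for edges
a=cv2.imread("pics/w1.png",0);print(a[60:150,180].tolist())
E
```

```text
fence front L [  19.6 -153.4]
fence front R [ 21.1 198.8]
fence back [44.  16.5]
end +y [ 36.  201.8]
rail back [87.5 10. ]
knob [119.9  71. ]
knob lo edge [131.4  70.9]
knob up edge [108.7  71. ]
knob L [119.8  59.4]
knob R [120.   82.6]
nose L [55.8 63. ]
nose R [55.9 79.8]
screw tip [55.1 45.4]
[161, 163, 156, 160, 157, 154, 156, 157, 159, 160, 160, 157, 189, 196, 192, 191, 192, 191, 192, 187, 192, 190, 191, 192, 196, 186, 139, 94, 95, 87, 135, 197, 195, 196, 195, 193, 193, 192, 193, 174, 114, 106, 155, 166, 162, 163, 160, 161, 163, 160, 162, 164, 164, 161, 159, 157, 149, 139, 192, 192, 194, 190, 192, 191, 195, 192, 193, 190, 190, 190, 189, 189, 188, 188, 189, 191, 194, 191, 190, 175, 163, 164, 162, 156, 127, 68, 67, 70, 72, 66]
```

Request:
move_arm(
  increments=[0.001,0,0.035,0,0,0,0.001,0,0.035,0,0,0,0,0,0.036,0,0,0,0,0,0,0,0,0],
)

```text
time: 3.58
position: [640.8, -40.3, 71.2]
tcp_rot: [0.126, 0.992, 0.0, -0.003]
contact_force: [0.5, 1.0, 0.2]
gripper_width: 1.001
```

Request:
move_arm(
  increments=[0,0,0,0,0,0,0,0,0,0,0,0,0,0,0,0,0,0,0,0,0,0,0,0,0,0,0,0,0,0,0,0,0,0,0,0],
  grip=1,
  force=25,
)

```text
time: 4.32
position: [644.2, -39.6, 74.1]
tcp_rot: [0.125, 0.992, 0.0, 0.001]
contact_force: [2.4, 3.2, 5.8]
gripper_width: 0.253
```

```bash
python3 - <<'E'
from h import *
s,R=st();print(s["position"],j(s["position"]),s["contact_force"],s["gripper_width"]*85)
a=manip.capture("wrist");b=manip.capture("scene");b=b[120:240,140:340]
cv2.imwrite("pics/w2.png",np.hstack([cv2.resize(a,(400,300)),cv2.resize(b,(400,300))]))
E
```

```text
[644.21012878 -39.58139173  74.0638248 ] [121.58693066  69.89761713] [2.3879553  3.21680117 5.81546235] 21.513933736110516
```

View pics/w2.png

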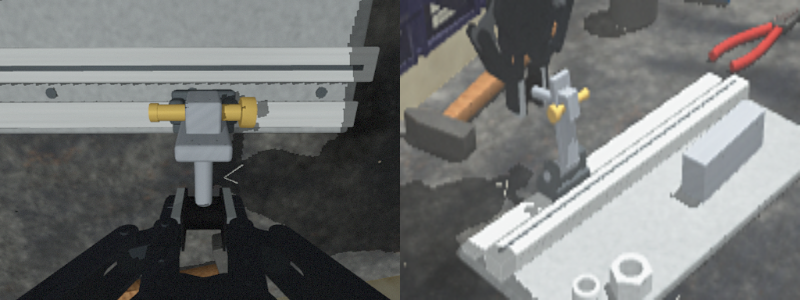

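Request:
move_arm(
  increments=[0.0094,0,-0.0091,0,0,0,0.0108,0,-0.0073,0,0,0,0.012,0,-0.0053,0,0,0,0,0,0,0,0,0],
)

```text
time: 4.92
position: [611.3, -31.2, 95.1]
tcp_rot: [0.125, 0.992, 0.0, -0.0]
contact_force: [0.3, 4.7, 0.8]
gripper_width: 0.251
```

```bash
python3 - <<'E'
from h import *
s,R=st();f=s["contact_force"];print(s["position"],j(s["position"]),"F jig",f[:2]@JX,f[:2]@JY,f[2],s["gripper_width"]*85)
E
```

```text
[611.2977804  -31.24024413  95.05073272] [87.63423493 70.00657749] F jig -0.8300594949740996 4.612647602715011 0.7854500960332333 21.325350749538124
```

Request:
move_arm(
  increments=[0.0127,0.0005,-0.0032,0,0,0,0.013,0.0005,-0.0009,0,0,0,0.013,0,0.0014,0,0,0,0.0126,0,0.0036,0,0,0,0.0117,0,0.0057,0,0,0,0,0,0,0,0,0],
)

```text
time: 5.68
position: [550.0, -15.5, 88.4]
tcp_rot: [0.126, 0.992, -0.001, -0.001]
contact_force: [-2.1, -2.8, 3.3]
gripper_width: 0.253
```

```bash
python3 - <<'E'
from h import *
s,R=st();f=s["contact_force"];print(s["position"],j(s["position"]),"F jig",f[:2]@JX,f[:2]@JY,f[2],s["gripper_width"]*85)
E
```

```text
[550.02265727 -15.52920759  88.39368805] [24.37813961 70.38577179] F jig -1.333721294639048 -3.209163017987193 3.304404498355437 21.519739960509934
```

Request:
move_arm(
  increments=[0.0053,0,0.0038,0,0,0,0.0053,0,0.0039,0,0,0,0.005,0,0.005,0,0,0,0.0038,0,0.0048,0,0,0,0.001,0,0.0015,0,0,0,0,0,0,0,0,0],
)

```text
time: 6.42
position: [530.8, -10.6, 69.5]
tcp_rot: [0.126, 0.992, -0.001, -0.001]
contact_force: [-3.0, -2.7, 4.1]
gripper_width: 0.251
```

```bash
python3 - <<'E'
from h import *
s,R=st();f=s["contact_force"];print(s["position"],j(s["position"]),"F jig",f[:2]@JX,f[:2]@JY,f[2],s["gripper_width"]*85)
E
```

```text
[530.76400316 -10.61605692  69.49525036] [ 4.50288466 70.48089428] F jig -2.2346983376466203 -3.3042600540178184 4.0650888558138725 21.302337470820202
```

Request:
move_arm(
  increments=[0.001,0,0.002,0,0,0,0,0,0.001,0,0,0,0,0,0,0,0,0],
)

```text
time: 6.8
position: [528.9, -10.2, 66.4]
tcp_rot: [0.126, 0.992, -0.001, -0.002]
contact_force: [-8.0, -1.9, 8.0]
gripper_width: 0.255
```

```bash
python3 - <<'E'
from h import *
s,R=st();f=s["contact_force"];print(s["position"],j(s["position"]),"F jig",f[:2]@JX,f[:2]@JY,f[2],s["gripper_width"]*85)
E
```

```text
[528.92340402 -10.16409863  66.44805037] [ 2.60762539 70.47290692] F jig -7.2942300617637015 -3.810335927112844 7.979599927222564 21.640546760233764
```

Request:
move_arm(
  increments=[-0.001,0,0.0015,0,0,0,0,0,0.0015,0,0,0,0,0,0,0,0,0],
)

```text
time: 7.18
position: [528.1, -9.9, 63.8]
tcp_rot: [0.126, 0.992, -0.0, -0.003]
contact_force: [-17.4, -1.2, 22.3]
gripper_width: 0.255
```

```bash
python3 - <<'E'
from h import *
s,R=st();f=s["contact_force"];print(s["position"],j(s["position"]),"F jig",f[:2]@JX,f[:2]@JY,f[2],s["gripper_width"]*85)
a=manip.capture("wrist");b=manip.capture("scene")[130:250,140:340]
cv2.imwrite("pics/w3.png",np.hstack([cv2.resize(a,(400,300)),cv2.resize(b,(400,300))]))
E
```

```text
[528.05930073  -9.93793278  63.81340456] [ 1.71446858 70.48272513] F jig -16.618448232777794 -5.441743856020617 22.34861564792847 21.679735070556763
```

View pics/w3.png

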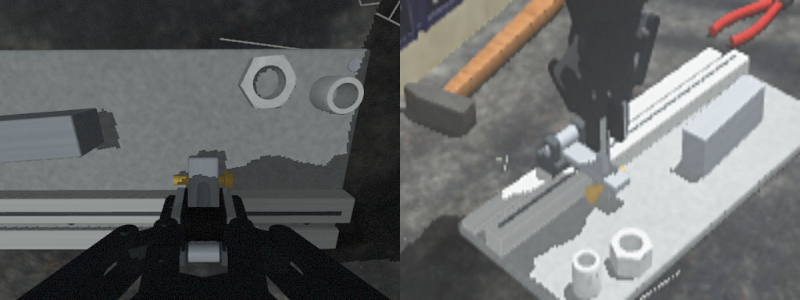

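Request:
move_arm(
  increments=[-0.001,0,-0.003,0,0,0,0,0,0,0,0,0,0,0,0,0,0,0,0,0,0,0,0,0],
  grip=-1,
)

```text
time: 7.78
position: [532.5, -10.3, 66.2]
tcp_rot: [0.126, 0.992, 0.0, -0.0]
contact_force: [1.1, -0.2, -0.6]
gripper_width: 0.998
```

Request:
move_arm(
  increments=[0,0,0,0,0,0,0,0,-0.03,0,0,0,0,0,-0.05,0,0,0,0,0,-0.05,0,0,0],
)

```text
time: 8.28
position: [532.2, -10.3, 197.7]
tcp_rot: [0.126, 0.992, 0.0, -0.0]
contact_force: [1.0, -0.1, 0.4]
gripper_width: 0.999
```

```bash
python3 - <<'E'
from h import *
s,R=st();f=s["contact_force"];print(s["position"],j(s["position"]),"F jig",f,s["gripper_width"]*85)
b=j([454.2,-141.6]);print("bar jig",b)
plan([454.2,-141.6,150],1.419,9)
E
```

```text
[532.21372058 -10.26963987 197.68142198] [ 5.82528399 71.16860452] F jig [ 0.99685421 -0.11466668  0.38153708] 84.89908822318412
bar jig [-38.00372872 -75.1626011 ]
[0.0048, -0.0163, 0.0053, 0.0, 0.0, 0.1634, 0.002, -0.0168, 0.0053, 0.0, 0.0, 0.1634, -0.0007, -0.017, 0.0053, 0.0, 0.0, 0.1634, -0.0035, -0.0166, 0.0053, 0.0, 0.0, 0.1634, -0.0061, -0.0158, 0.0053, 0.0, 0.0, 0.1634, -0.0086, -0.0146, 0.0053, 0.0, 0.0, 0.1634, -0.0109, -0.013, 0.0053, 0.0, 0.0, 0.1634, -0.0129, -0.0111, 0.0053, 0.0, 0.0, 0.1634, -0.0145, -0.0088, 0.0053, 0.0, 0.0, 0.1634]
```

Request:
move_arm(
  increments=[0.005,-0.016,0.004,0,0,0.163,0.002,-0.017,0.004,0,0,0.163,-0.001,-0.017,0.004,0,0,0.163,-0.0035,-0.0165,0.004,0,0,0.163,-0.006,-0.016,0.004,0,0,0.163,-0.0085,-0.0145,0.004,0,0,0.163,-0.011,-0.013,0.004,0,0,0.163,-0.013,-0.011,0.004,0,0,0.163,-0.0145,-0.009,0.004,0,0,0.163,0,0,0,0,0,0],
)

```text
time: 9.52
position: [454.2, -142.3, 160.2]
tcp_rot: [0.758, 0.653, -0.0, -0.0]
contact_force: [0.2, 0.3, 0.9]
gripper_width: 0.999
```

```bash
python3 - <<'E'
from h import *
import pickle
s,R=st();i=manip.camera_info("wrist");pickle.dump(i,open("w4.pkl","wb"))
print(s["position"],j(s["position"]),np.arctan2(R[1,0],R[0,0]))
a=manip.capture("wrist");cv2.imwrite("pics/w4.png",cv2.resize(a,(768,576)))
t=manip.capture("top");c=t[132:297,190:410]; cv2.imwrite("pics/c2.png",cv2.resize(c,None,fx=3.6,fy=3.6,interpolation=cv2.INTER_CUBIC))
E
```

```text
[ 454.19618094 -142.26962862  160.2108576 ] [-37.84501107 -75.81315916] 1.4219485302510892
```

View pics/w4.png

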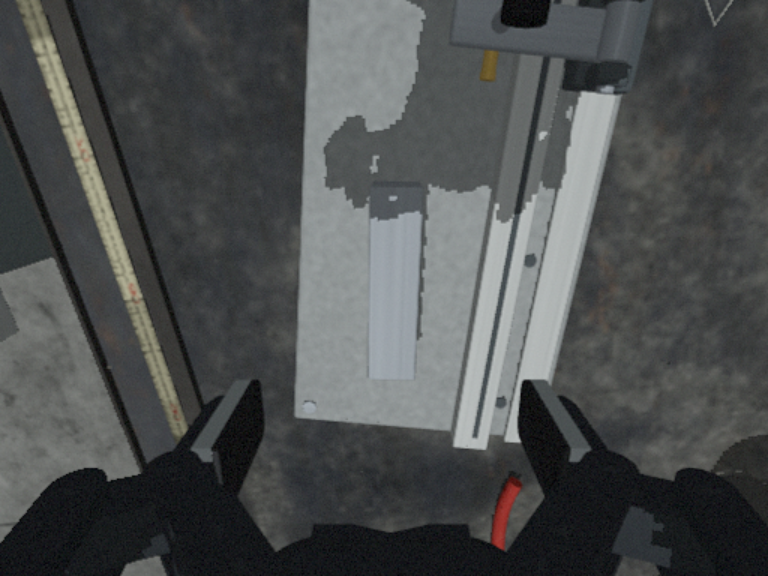

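```bash
python3 - <<'E'
from h import *
import pickle;i=pickle.load(open("w4.pkl","rb"))
P=lambda u,v,z:atz("wrist",(u/1.5,v/1.5),z,i)
c=[P(370,379,52),P(415,380,52),P(424,188,52),P(370,188,52)]
for p in c:print(p.round(1),j(p).round(1))
print([np.linalg.norm(c[k]-c[k-1]).round(1) for k in range(4)],np.mean(c,0))
print("angles",[np.arctan2(-(d)[0],d[1]) for d in(c[3]-c[0],c[2]-c[1])])
for n,u,v,z in(("screw tip",489,81,24),("nose L",455,45,24),("fence front near",455,446,30),("fence front far",512,110,30)):print(n,j(P(u,v,z)).round(1))
print("grasp proj",np.array(proj("wrist",[*manip.read_state()["position"][:2],52],i))*1.5)
E
```

```text
[ 431.8 -198.    52. ] [ -46.  -135.3]
[ 459.8 -202.9   52. ] [ -17.7 -133.3]
[480.3 -86.   52. ] [-26.2 -14.9]
[451.  -81.6  52. ] [-55.6 -17.8]
[np.float64(117.9), np.float64(28.4), np.float64(118.6), np.float64(29.5)] [ 455.73620921 -142.13678591   52.        ]
angles [np.float64(-0.16374688256881056), np.float64(-0.1731513619980826)]
screw tip [ 5.6 45. ]
nose L [-16.1  61.1]
fence front near [  19.9 -196.5]
fence front far [19.9 30.7]
grasp proj [393.15 289.95]
```

Request:
move_arm(
  increments=[0,0.001,0.04,0,0,0.008,0,0.0005,0.04,0,0,0.008,0,0,0.03,0,0,0,0,0,0.0155,0,0,0,0,0,0,0,0,0],
)

```text
time: 10.25
position: [455.8, -141.1, 34.1]
tcp_rot: [0.762, 0.648, -0.0, -0.001]
contact_force: [0.3, -0.7, 0.9]
gripper_width: 1.001
```

Request:
move_arm(
  increments=[0,0,0,0,0,0,0,0,0,0,0,0,0,0,0,0,0,0,0,0,0,0,0,0,0,0,0,0,0,0],
  grip=1,
  force=30,
)

```text
time: 10.88
position: [456.5, -142.2, 35.5]
tcp_rot: [0.763, 0.647, 0.0, 0.0]
contact_force: [-0.7, 1.1, 5.8]
gripper_width: 0.345
```

```bash
cat >>h.py <<'E'
def rep():
    s,R=st();f=s["contact_force"];m=s["moment"]
    print("t",s["time"],"jig",j(s["position"]).round(2),"z",s["position"][2].round(2),"yaw-rel",(np.arctan2(R[1,0],R[0,0])-np.pi/2-YAW).round(4),"F jig",(f[:2]@JX).round(2),(f[:2]@JY).round(2),f[2].round(2),"Mz",m.round(2),"w",(s["gripper_width"]*85).round(1))
E
python3 -c "from h import *;rep()"
```

```text
Traceback (most recent call last):
  File "h.py", line 28, in rep
    print("t",s["time"],"jig",j(s["position"]).round(2),"z",s["position"][2].round(2),"yaw-rel",(np.arctan2(R[1,0],R[0,0])-np.pi/2-YAW).round(4),"F jig",(f[:2]@JX).round(2),(f[:2]@JY).round(2),f[2].round(2),"Mz",m.round(2),"w",(s["gripper_width"]*85).round(1))
                                                                                                                                                                                                                                   ^^^^^^^^^^^^^^^^^^^^^^^^^^^^^
AttributeError: 'float' object has no attribute 'round'
```

Request:
move_arm(
  increments=[0,0.005,0,0,0,0.041,0,0.008,0,0,0,0.041,0,0.01,0,0,0,0,0,0.008,0,0,0,0,0,0.004,0,0,0,0,0,0,0,0,0,0],
)

```text
time: 11.62
position: [487.5, -149.0, 35.5]
tcp_rot: [0.789, 0.615, -0.002, -0.002]
contact_force: [-13.4, 3.9, 23.3]
gripper_width: 0.341
```

```bash
sed -i 's/"w",(s\["gripper_width"\]\*85).round(1)/"w",round(s["gripper_width"]*85,1)/' h.py; python3 -c "from h import *;rep()"
```

```text
t 11.625 jig [ -3.94 -74.22] z 35.53 yaw-rel -0.001 F jig -13.91 0.52 23.3 Mz [ 0.8   3.03 -0.03] w 29.0
```

Request:
move_arm(
  increments=[0,0,-0.002,0,0,0,0,0,-0.001,0,0,0,0,0,0,0,0,0],
)

```text
time: 12.0
position: [490.4, -149.8, 37.7]
tcp_rot: [0.789, 0.615, 0.0, -0.0]
contact_force: [0.1, 0.9, -4.8]
gripper_width: 0.34
```

```bash
python3 -c "from h import *;rep()"
```

```text
t 12.0 jig [ -0.91 -74.38] z 37.74 yaw-rel -0.001 F jig -0.11 0.87 -4.79 Mz [ 0.03 -0.06  0.03] w 28.9
```

Request:
move_arm(
  increments=[0,0.002,0.001,0,0,0,0,0.002,0,0,0,0,0,0,0,0,0,0],
)

```text
time: 12.38
position: [494.4, -150.9, 36.8]
tcp_rot: [0.789, 0.615, 0.0, 0.0]
contact_force: [0.0, -0.1, -5.1]
gripper_width: 0.343
```

```bash
python3 -c "from h import *;rep()"
```

```text
t 12.375 jig [  3.25 -74.4 ] z 36.82 yaw-rel -0.001 F jig 0.06 -0.04 -5.15 Mz [-0.03  0.   -0.01] w 29.2
```

Request:
move_arm(
  increments=[0,0,0.0006,0,0,0,0,0,0.0006,0,0,0,0,0,0,0,0,0],
)

```text
time: 12.75
position: [494.1, -150.8, 35.7]
tcp_rot: [0.789, 0.615, -0.0, -0.0]
contact_force: [-0.0, -0.4, -5.2]
gripper_width: 0.34
```

```bash
python3 -c "from h import *;rep()"
```

```text
t 12.75 jig [  2.94 -74.39] z 35.66 yaw-rel -0.001 F jig 0.1 -0.39 -5.15 Mz [0.02 0.   0.06] w 28.9
```

Request:
move_arm(
  increments=[0,0,0.0005,0,0,0,0,0,0.0005,0,0,0,0,0,0,0,0,0],
)

```text
time: 13.12
position: [494.2, -150.8, 35.5]
tcp_rot: [0.789, 0.615, 0.0, 0.0]
contact_force: [-3.9, 1.5, 8.7]
gripper_width: 0.342
```

```bash
python3 -c "from h import *;rep()"
```

```text
t 13.125 jig [  3.   -74.39] z 35.52 yaw-rel -0.001 F jig -4.19 0.55 8.69 Mz [ 0.33  0.84 -0.04] w 29.1
```

Request:
move_arm(
  increments=[0,0.001,-0.0003,0,0,0,0,0.0007,0,0,0,0,0,0,0,0,0,0],
)

```text
time: 13.5
position: [494.3, -150.8, 35.5]
tcp_rot: [0.789, 0.615, -0.001, -0.001]
contact_force: [-8.4, 2.1, 12.9]
gripper_width: 0.341
```

```bash
python3 -c "from h import *;rep()"
```

```text
t 13.5 jig [  3.11 -74.39] z 35.5 yaw-rel -0.0011 F jig -8.69 -0.03 12.85 Mz [0.47 1.87 0.04] w 29.0
```

Request:
move_arm(
  increments=[0,0,-0.0007,0,0,0,0,0,0,0,0,0,0,0,0,0,0,0],
)

```text
time: 13.88
position: [495.8, -151.2, 35.6]
tcp_rot: [0.789, 0.615, -0.0, -0.0]
contact_force: [-0.4, 0.7, -3.9]
gripper_width: 0.343
```

```bash
python3 -c "from h import *;rep()"
```

```text
t 13.875 jig [  4.73 -74.38] z 35.56 yaw-rel -0.001 F jig -0.59 0.6 -3.91 Mz [0.08 0.08 0.03] w 29.2
```

Request:
move_arm(
  increments=[0,0.0005,0,0,0,0,0,0.0005,0,0,0,0,0,0,0,0,0,0],
)

```text
time: 14.25
position: [496.0, -151.2, 35.6]
tcp_rot: [0.788, 0.615, -0.001, -0.001]
contact_force: [-5.3, 1.5, -0.2]
gripper_width: 0.34
```

```bash
python3 -c "from h import *;rep()"
```

```text
t 14.25 jig [  4.86 -74.39] z 35.59 yaw-rel -0.0009 F jig -5.5 0.13 -0.19 Mz [0.17 1.07 0.14] w 28.9
```

Request:
move_arm(
  increments=[0.006,0,0,0,0,0,0.006,0,0,0,0,0,0.006,0,0,0,0,0,0.006,0,0,0,0,0,0.006,0,0,0,0,0,0,0,0,0,0,0],
)

```text
time: 15.0
position: [503.3, -122.1, 35.6]
tcp_rot: [0.788, 0.615, -0.001, -0.0]
contact_force: [-4.9, -0.2, 0.0]
gripper_width: 0.34
```

```bash
python3 -c "from h import *;rep()"
```

```text
t 15.0 jig [  4.95 -44.35] z 35.57 yaw-rel -0.0008 F jig -4.72 -1.4 0.03 Mz [0.07 1.06 0.11] w 28.9
```

Request:
move_arm(
  increments=[0.006,0,0,0,0,0,0.006,0,0,0,0,0,0.006,0,0,0,0,0,0.004,0,0,0,0,0,0,0,0,0,0,0],
)

```text
time: 15.62
position: [508.7, -101.0, 35.6]
tcp_rot: [0.789, 0.615, -0.001, -0.0]
contact_force: [-4.0, -1.0, 0.2]
gripper_width: 0.34
```

```bash
python3 -c "from h import *;rep()"
```

```text
t 15.625 jig [  5.07 -22.59] z 35.58 yaw-rel -0.001 F jig -3.63 -1.9 0.17 Mz [-0.13  1.09  0.18] w 28.9
```

Request:
move_arm(
  increments=[0.002,0,0,0,0,0,0.002,0,0,0,0,0,0,0,0,0,0,0],
)

```text
time: 16.0
position: [509.6, -97.5, 35.6]
tcp_rot: [0.789, 0.615, -0.001, -0.0]
contact_force: [-5.5, -2.1, -0.5]
gripper_width: 0.343
```

Request:
move_arm(
  increments=[0.0005,0,0,0,0,0,0.0005,0,0,0,0,0,0,0,0,0,0,0],
)

```text
time: 16.38
position: [509.8, -96.8, 35.6]
tcp_rot: [0.789, 0.615, -0.001, -0.0]
contact_force: [-6.4, -3.2, -0.6]
gripper_width: 0.344
```

```bash
python3 -c "from h import *;rep()"
```

```text
t 16.375 jig [  5.09 -18.19] z 35.58 yaw-rel -0.0014 F jig -5.44 -4.66 -0.61 Mz [-0.61  1.27  0.23] w 29.2
```

Request:
move_arm(
  increments=[0.0005,0,0,0,0,0,0,0,0,0,0,0],
)

```text
time: 16.62
position: [509.9, -96.3, 35.6]
tcp_rot: [0.789, 0.615, -0.001, -0.0]
contact_force: [-5.8, -3.4, -0.5]
gripper_width: 0.342
```

```bash
python3 -c "from h import *;rep()"
```

```text
t 16.625 jig [  5.04 -17.7 ] z 35.56 yaw-rel -0.0014 F jig -4.77 -4.69 -0.46 Mz [-0.68  1.32  0.18] w 29.1
```

Request:
move_arm(
  increments=[0.0005,0,0,0,0,0,0.0003,0,0,0,0,0,0,0,0,0,0,0],
)

```text
time: 17.0
position: [510.1, -95.5, 35.6]
tcp_rot: [0.789, 0.615, -0.001, -0.0]
contact_force: [-5.1, -3.1, -0.3]
gripper_width: 0.343
```

```bash
python3 -c "from h import *;rep()"
```

```text
t 17.0 jig [  5.1  -16.91] z 35.58 yaw-rel -0.0014 F jig -4.2 -4.26 -0.34 Mz [-0.66  1.24  0.18] w 29.1
```

Still sliding with ~4 N friction; continue.

Request:
move_arm(
  increments=[0.0005,0,0,0,0,0,0.0003,0,0,0,0,0,0,0,0,0,0,0],
)

```text
time: 17.38
position: [510.3, -94.7, 35.6]
tcp_rot: [0.789, 0.615, -0.001, -0.0]
contact_force: [-6.2, -3.2, -0.6]
gripper_width: 0.344
```

Request:
move_arm(
  increments=[0.0005,0,0,0,0,0,0,0,0,0,0,0],
)

```text
time: 17.62
position: [510.4, -94.3, 35.6]
tcp_rot: [0.789, 0.615, -0.001, -0.0]
contact_force: [-5.6, -3.0, -0.4]
gripper_width: 0.342
```

```bash
python3 -c "from h import *;rep()"
```

```text
t 17.625 jig [  5.08 -15.6 ] z 35.58 yaw-rel -0.0014 F jig -4.69 -4.28 -0.44 Mz [-0.72  1.32  0.21] w 29.1
```

Request:
move_arm(
  increments=[0.0005,0,0,0,0,0,0,0,0,0,0,0],
)

```text
time: 17.88
position: [510.6, -93.8, 35.6]
tcp_rot: [0.789, 0.615, -0.001, -0.0]
contact_force: [-4.8, -3.9, -0.7]
gripper_width: 0.344
```

Request:
move_arm(
  increments=[0.0005,0,0,0,0,0,0,0,0,0,0,0],
)

```text
time: 18.12
position: [510.7, -93.3, 35.6]
tcp_rot: [0.789, 0.615, -0.001, -0.0]
contact_force: [-6.1, -3.9, -0.7]
gripper_width: 0.343
```

```bash
python3 -c "from h import *;rep()"
```

```text
t 18.125 jig [  5.11 -14.6 ] z 35.59 yaw-rel -0.0015 F jig -4.93 -5.27 -0.73 Mz [-0.77  1.25  0.2 ] w 29.1
```

Request:
move_arm(
  increments=[0.0005,0,0,0,0,0,0,0,0,0,0,0],
)

```text
time: 18.38
position: [510.8, -92.8, 35.6]
tcp_rot: [0.789, 0.615, -0.001, -0.0]
contact_force: [-5.9, -3.6, -0.3]
gripper_width: 0.34
```

Request:
move_arm(
  increments=[0.0005,0,0,0,0,0,0,0,0,0,0,0],
)

```text
time: 18.62
position: [510.9, -92.8, 35.6]
tcp_rot: [0.789, 0.615, -0.001, 0.0]
contact_force: [-6.2, -5.4, 0.2]
gripper_width: 0.34
```

```bash
python3 - <<'E'
from h import *
rep();import pickle
i=manip.camera_info("wrist");pickle.dump(i,open("w5.pkl","wb"))
a=manip.capture("wrist")[0:200,120:460];cv2.imwrite("pics/w5.png",cv2.resize(a,None,fx=2.3,fy=2.3))
E
```

```text
t 18.625 jig [  5.14 -14.07] z 35.6 yaw-rel -0.0017 F jig -4.7 -6.79 0.16 Mz [-1.09  1.41  0.22] w 28.9
```

View pics/w5.png

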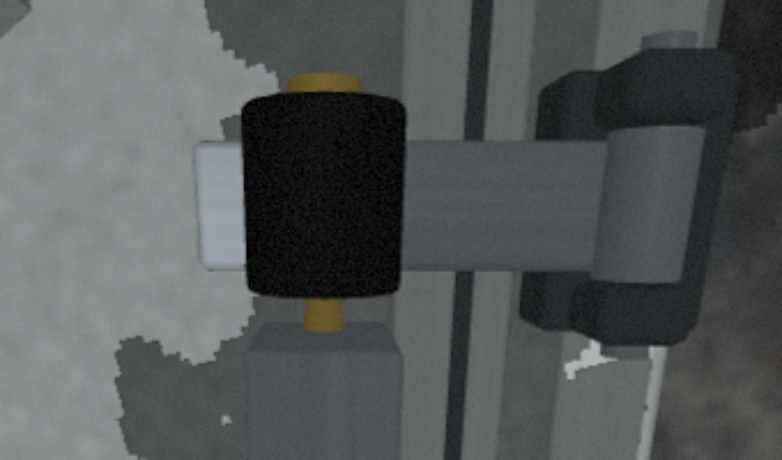

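Request:
move_arm(
  increments=[0.0004,0,0,0,0,0,0,0,0,0,0,0,0,0,0,0,0,0],
)

```text
time: 19.05
position: [510.8, -92.7, 35.6]
tcp_rot: [0.789, 0.615, -0.002, 0.0]
contact_force: [-6.8, -7.5, -0.3]
gripper_width: 0.342
```

```bash
python3 -c "from h import *;rep()"
```

```text
t 19.05 jig [  5.07 -13.99] z 35.61 yaw-rel -0.0018 F jig -4.83 -8.9 -0.27 Mz [-1.4   1.57  0.28] w 29.1
```

Request:
move_arm(
  increments=[0,0,0,0,0,0,0,0,0,0,0,0,0,0,0,0,0,0,0,0,0,0,0,0,0,0,0,0,0,0],
)

```text
time: 19.68
position: [510.8, -92.7, 35.6]
tcp_rot: [0.789, 0.615, -0.002, 0.0]
contact_force: [-6.8, -7.4, 0.3]
gripper_width: 0.341
```

```bash
python3 -c "from h import *;rep()"
```

```text
t 19.675 jig [  5.1  -14.01] z 35.62 yaw-rel -0.0019 F jig -4.79 -8.79 0.31 Mz [-1.41  1.58  0.14] w 29.0
```

Request:
move_arm(
  increments=[-0.0008,-0.0005,0,0,0,0,0,0,0,0,0,0],
)

```text
time: 19.92
position: [510.8, -92.7, 35.6]
tcp_rot: [0.789, 0.615, -0.001, 0.0]
contact_force: [-4.7, -4.4, -2.2]
gripper_width: 0.339
```

```bash
python3 -c "from h import *;rep()"
```

```text
t 19.925 jig [  5.06 -14.01] z 35.6 yaw-rel -0.0015 F jig -3.44 -5.42 -2.23 Mz [-0.84  0.98  0.2 ] w 28.8
```

Request:
move_arm(
  increments=[0,0,0,0,0,0,0,0,0,0,0,0,0,0,0,0,0,0,0,0,0,0,0,0],
  grip=-1,
)

```text
time: 20.42
position: [511.5, -91.9, 35.8]
tcp_rot: [0.788, 0.615, 0.0, 0.0]
contact_force: [0.7, 0.9, -0.5]
gripper_width: 0.995
```

Request:
move_arm(
  increments=[0,0,-0.03,0,0,0,0,0,-0.05,0,0,0,0,0,-0.05,0,0,0,0,0,-0.03,0,0,0,0,0,0,0,0,0],
)

```text
time: 21.05
position: [512.8, -92.4, 198.1]
tcp_rot: [0.788, 0.615, 0.001, 0.002]
contact_force: [0.2, -0.7, -0.6]
gripper_width: 1.001
```

```bash
python3 - <<'E'
from h import *
rep();import pickle
i=manip.camera_info("wrist");pickle.dump(i,open("w6.pkl","wb"))
a=manip.capture("wrist");cv2.imwrite("pics/w6raw.png",a);cv2.imwrite("pics/w6.png",cv2.resize(a[40:340,130:430],(600,600),interpolation=cv2.INTER_CUBIC))
plan([*w(5.5,71),200],YAW+np.pi,9)
E
```

```text
t 21.05 jig [  6.9  -13.23] z 198.08 yaw-rel -0.0009 F jig 0.38 -0.6 -0.57 Mz [-0.03 -0.01 -0.02] w 85.1
[0.0094, -0.0001, -0.0004, 0.0, 0.0, -0.1746, 0.0092, 0.0016, -0.0004, 0.0, 0.0, -0.1746, 0.0088, 0.0032, -0.0004, 0.0, 0.0, -0.1746, 0.0081, 0.0046, -0.0004, 0.0, 0.0, -0.1746, 0.0072, 0.006, -0.0004, 0.0, 0.0, -0.1746, 0.006, 0.0071, -0.0004, 0.0, 0.0, -0.1746, 0.0047, 0.0081, -0.0004, 0.0, 0.0, -0.1746, 0.0032, 0.0088, -0.0004, 0.0, 0.0, -0.1746, 0.0017, 0.0092, -0.0004, 0.0, 0.0, -0.1746]
```

View pics/w6.png

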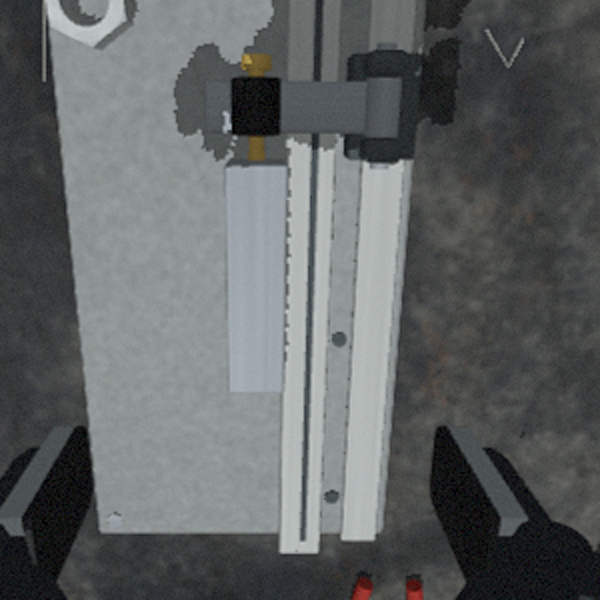

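```bash
python3 - <<'E'
from h import *
import pickle;i=pickle.load(open("w6.pkl","rb"))
P=lambda u,v,z:j(atz("wrist",(130+u/2,40+v/2),z,i)).round(1)
for n,u,v,z in(("far L",227,165,52),("near L",230,391,52),("near R",281.5,391,52),("far R",287,165,52),("fence near",281,550,30),("fence mid",285,420,30),("fence far",288.5,200,30)):print(n,P(u,v,z))
g=cv2.cvtColor(cv2.imread("pics/w6raw.png"),cv2.COLOR_BGR2GRAY)
for v in range(130,236,15): 
    r=g[v,235:285].astype(int);d=np.abs(np.diff(r));k=np.where(d>15)[0]+235;print(v,k,[P((kk+.5+.5-130)*2,(v-40)*2,52)[0] for kk in k][:6])
E
```

```text
far L [-9.1 45.2]
near L [ -9.8 -72.5]
near R [ 17.7 -72.6]
far R [19.2 45.1]
fence near [  19.5 -195. ]
fence mid [  20.9 -102.2]
fence far [21.2 25.6]
130 [272 273 274] [np.float64(18.8), np.float64(19.7), np.float64(20.7)]
145 [271 272 273 274 283] [np.float64(18.0), np.float64(18.9), np.float64(19.9), np.float64(20.9), np.float64(29.6)]
160 [243 271 273 283] [np.float64(-9.3), np.float64(18.1), np.float64(20.1), np.float64(29.9)]
175 [243 271 272 273 274 282 283] [np.float64(-9.6), np.float64(18.3), np.float64(19.3), np.float64(20.3), np.float64(21.3), np.float64(29.3)]
190 [243 271 272 273 282 283] [np.float64(-9.9), np.float64(18.5), np.float64(19.5), np.float64(20.5), np.float64(29.7), np.float64(30.7)]
205 [272 281 282 283] [np.float64(19.7), np.float64(29.0), np.float64(30.0), np.float64(31.1)]
220 [244 270 271 272 273 281 282] [np.float64(-9.5), np.float64(17.8), np.float64(18.9), np.float64(19.9), np.float64(21.0), np.float64(29.4)]
235 [244 271 272 280 281 282] [np.float64(-9.8), np.float64(19.1), np.float64(20.1), np.float64(28.7), np.float64(29.8), np.float64(30.8)]
```

Request:
move_arm(
  increments=[0.0095,0,0,0,0,-0.1745,0.009,0.0015,0,0,0,-0.1745,0.009,0.003,0,0,0,-0.1745,0.008,0.0045,0,0,0,-0.1745,0.007,0.006,0,0,0,-0.1745,0.006,0.007,0,0,0,-0.1745,0.005,0.008,0,0,0,-0.1745,0.003,0.009,0,0,0,-0.1745,0.0015,0.0095,0,0,0,-0.1745,0,0,0,0,0,0],
)

```text
time: 22.35
position: [530.7, -9.6, 194.3]
tcp_rot: [0.123, 0.992, 0.0, -0.001]
contact_force: [-0.2, 0.3, -0.4]
gripper_width: 1.004
```

```bash
python3 -c "from h import *;rep()"
```

```text
t 22.35 jig [ 4.23 71.41] z 194.34 yaw-rel 1.5692 F jig -0.29 0.19 -0.37 Mz [-0.01  0.04  0.02] w 85.3
```

Request:
move_arm(
  increments=[-0.001,-0.0005,0.045,0,0,0,0,0,0.045,0,0,0,0,0,0.034,0,0,0,0,0,0,0,0,0,0,0,0,0,0,0],
)

```text
time: 22.98
position: [532.7, -11.2, 72.6]
tcp_rot: [0.124, 0.992, -0.0, 0.0]
contact_force: [0.2, 1.1, 1.0]
gripper_width: 1.001
```

Request:
move_arm(
  increments=[0,0,0,0,0,0,0,0,0,0,0,0,0,0,0,0,0,0,0,0,0,0,0,0,0,0,0,0,0,0,0,0,0,0,0,0],
  grip=1,
  force=25,
)

```text
time: 23.72
position: [532.4, -11.1, 72.1]
tcp_rot: [0.123, 0.992, -0.0, 0.0]
contact_force: [-0.9, 0.0, 6.2]
gripper_width: 0.247
```

```bash
python3 -c "from h import *;rep()"
```

```text
t 23.725 jig [ 6.2  70.42] z 72.13 yaw-rel 1.5693 F jig -0.85 -0.19 6.24 Mz [-0.18  0.37 -0.04] w 21.0
```

Request:
move_arm(
  increments=[-0.0025,0,-0.003,0,0,0,-0.0026,0,-0.0031,0,0,0,-0.0057,0,-0.0055,0,0,0,-0.0106,0,-0.0077,0,0,0,-0.0117,0,-0.0057,0,0,0,0,0,0,0,0,0],
)

```text
time: 24.48
position: [565.3, -19.4, 97.4]
tcp_rot: [0.123, 0.992, -0.0, 0.001]
contact_force: [-2.2, -2.4, 1.5]
gripper_width: 0.251
```

```bash
python3 -c "from h import *;rep()"
```

```text
t 24.475 jig [40.16 70.33] z 97.4 yaw-rel 1.5692 F jig -1.6 -2.86 1.53 Mz [-0.4   0.49 -0.02] w 21.3
```

Request:
move_arm(
  increments=[-0.0126,0,-0.0036,0,0,0,-0.013,0,-0.0014,0,0,0,-0.013,0,0.0009,0,0,0,-0.0127,0,0.0032,0,0,0,-0.012,0,0.0053,0,0,0,-0.0108,0,0.0073,0,0,0,0,0,0,0,0,0],
)

```text
time: 25.35
position: [638.1, -37.9, 85.8]
tcp_rot: [0.123, 0.992, -0.0, 0.002]
contact_force: [2.0, -3.7, 3.5]
gripper_width: 0.251
```

```bash
python3 -c "from h import *;rep()"
```

```text
t 25.35 jig [115.21  70.06] z 85.77 yaw-rel 1.5691 F jig 2.89 -3.12 3.46 Mz [-0.83 -0.27  0.01] w 21.3
```

Request:
move_arm(
  increments=[-0.005,0,0.0043,0,0,0,-0.0044,0,0.0048,0,0,0,-0.0032,0,0.0039,0,0,0,0,0,0,0,0,0],
)

```text
time: 25.85
position: [650.3, -41.0, 73.4]
tcp_rot: [0.123, 0.992, -0.001, 0.002]
contact_force: [2.2, -5.0, 5.4]
gripper_width: 0.254
```

```bash
python3 -c "from h import *;rep()"
```

```text
t 25.85 jig [127.86  70.05] z 73.44 yaw-rel 1.5692 F jig 3.34 -4.32 5.41 Mz [-0.89 -0.39  0.02] w 21.6
```

Request:
move_arm(
  increments=[-0.001,0,0.002,0,0,0,-0.0005,0,0.0015,0,0,0,0,0,0,0,0,0],
)

```text
time: 26.22
position: [652.5, -41.5, 70.6]
tcp_rot: [0.123, 0.992, -0.001, 0.003]
contact_force: [4.1, -5.3, 6.6]
gripper_width: 0.249
```

```bash
python3 -c "from h import *;rep()"
```

```text
t 26.225 jig [130.06  70.02] z 70.63 yaw-rel 1.5691 F jig 5.23 -4.15 6.6 Mz [-1.   -0.57  0.05] w 21.2
```

Request:
move_arm(
  increments=[0.001,0,0.002,0,0,0,0,0,0.0015,0,0,0,0,0,0,0,0,0],
)

```text
time: 26.6
position: [653.7, -41.8, 68.5]
tcp_rot: [0.123, 0.992, -0.001, 0.005]
contact_force: [8.7, -7.1, 10.6]
gripper_width: 0.253
```

```bash
python3 -c "from h import *;rep()"
```

```text
t 26.6 jig [131.38  70.01] z 68.54 yaw-rel 1.569 F jig 10.15 -4.74 10.58 Mz [-1.24 -1.44  0.03] w 21.5
```

Request:
move_arm(
  increments=[-0.003,0,0.003,0,0,0,-0.001,0,0.001,0,0,0,0,0,0,0,0,0],
)

```text
time: 26.98
position: [656.4, -42.5, 63.7]
tcp_rot: [0.123, 0.992, -0.001, 0.004]
contact_force: [7.1, -6.4, 8.0]
gripper_width: 0.251
```

```bash
python3 - <<'E'
from h import *
rep();a=manip.capture("wrist");b=manip.capture("scene")[110:230,140:340]
cv2.imwrite("pics/w7.png",np.hstack([cv2.resize(a,(400,300)),cv2.resize(b,(400,300))]))
E
```

```text
t 26.975 jig [134.15  69.98] z 63.69 yaw-rel 1.569 F jig 8.47 -4.5 8.04 Mz [-1.15 -1.01  0.08] w 21.3
```

View pics/w7.png

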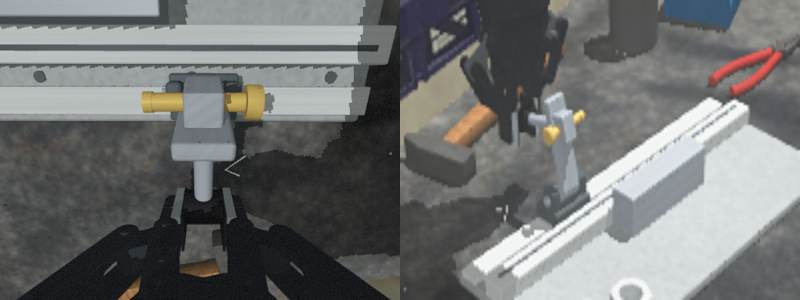

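Request:
move_arm(
  increments=[-0.0025,0,0.002,0,0,0,-0.0015,0,0.002,0,0,0,0,0,0,0,0,0],
)

```text
time: 27.45
position: [657.8, -42.8, 61.1]
tcp_rot: [0.123, 0.992, -0.001, 0.002]
contact_force: [-9.5, -3.7, 29.8]
gripper_width: 0.253
```

```bash
python3 -c "from h import *;rep()"
```

```text
t 27.45 jig [135.57  70.05] z 61.08 yaw-rel 1.5693 F jig -8.33 -5.87 29.78 Mz [-0.5   2.05  0.06] w 21.5
```

Request:
move_arm(
  increments=[0.0005,0,-0.001,0,0,0,0,0,0,0,0,0,0,0,0,0,0,0,0,0,0,0,0,0,0,0,0,0,0,0],
  grip=-1,
)

```text
time: 28.08
position: [656.1, -42.0, 57.8]
tcp_rot: [0.123, 0.992, 0.0, -0.0]
contact_force: [-0.3, -0.3, -1.0]
gripper_width: 1.0
```

Request:
move_arm(
  increments=[0,0,-0.03,0,0,0,0,0,-0.05,0,0,0,0,0,-0.05,0,0,0,0,0,0,0,0,0],
)

```text
time: 28.58
position: [658.7, -42.5, 192.5]
tcp_rot: [0.123, 0.992, -0.0, 0.004]
contact_force: [1.1, -0.3, -0.3]
gripper_width: 1.0
```

```bash
python3 - <<'E'
from h import *
rep();i=manip.camera_info("wrist");a=manip.capture("wrist");t=manip.capture("top")
cv2.imwrite("pics/w8.png",np.hstack([cv2.resize(a,(400,300)),cv2.resize(t[132:297,190:410],(400,300),interpolation=cv2.INTER_CUBIC)]))
for l in("hex_nut","sleeve","bar_blank"):
  for c in("top","scene"):
    if c=="scene": manip.capture("scene")
    print(l,c,[(np.round(r["uv"],1).tolist(),round(r["confidence"],2)) for r in manip.look_for(c,l)][:2])
E
```

```text
t 28.575 jig [136.35  70.63] z 192.48 yaw-rel 1.5696 F jig 1.14 -0.05 -0.3 Mz [-0.04  0.04  0.03] w 85.0
hex_nut top []
hex_nut scene [([255.7, 231.2], 0.91)]
sleeve top []
sleeve scene [([232.1, 240.5], 0.62), ([256.3, 234.2], 0.37)]
bar_blank top [([149.5, 204.2], 0.77)]
bar_blank scene [([267.6, 186.3], 0.98), ([176.2, 273.0], 0.77)]
```

View pics/w8.png

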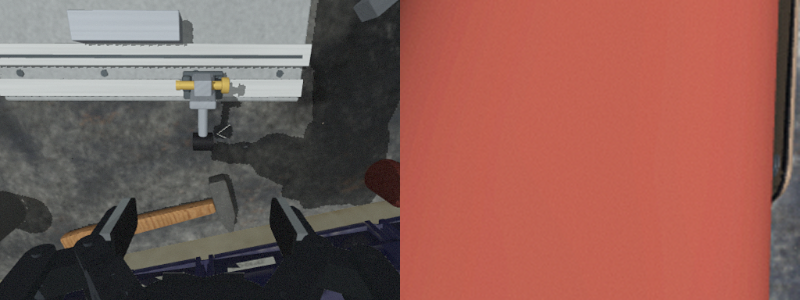

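```bash
python3 - <<'E'
from h import *
P=lambda u,v,z:j(atz("wrist",(u*1.28,v*1.28),z)).round(1)
print("knob",P(203,141,85),"nose",P(203,87,103),"screw tip",P(176,86,103),"bar end top",P(180,12,52),P(180,38,52),"bar far end",P(84,40,52),"fence front",P(100,44,30),P(300,44,30))
manip.hand_in()
E
```

```text
knob [119.3  71. ] nose [61.7 71.1] screw tip [60.8 45.8] bar end top [-11.3  47.2] [13.3 46.3] bar far end [ 15.1 -57.5] fence front [ 16.5 -49.7] [ 16.9 185. ]
the job is handed in; nothing more can be done
```

I flipped the stop down onto the fence, gauged the bar against the screw, flipped the stop back up and let go. The job was handed in at about 29 s and I have no verdict on it.

- **Stop down:** the push met firm resistance of 22 N at the knob.
- **Gauging:** I slid the bar flush along the fence with about 5 N against it until it stopped at the screw. I held it there for about 0.8 s. The tool read about 9 N along the fence. Sliding alone had read 4–5 N, so the screw took roughly 4–5 N. If none of the sliding friction was acting then, it took at most 9 N, still under 15 N.
- **After release, stop still down:** the wrist picture showed the bar butted on the screw, with its side parallel to the fence and within about 1 mm of it, which is the pixel resolution.
- **Stop up:** resistance rose sharply to about 30 N at the end, so I took that as the end stop, then opened and withdrew.

**Checks that disagreed or failed:**
- The last wrist picture put the knob at jig x 119 mm, where 125 mm was expected. The same picture put the fence about 3 mm short, so I trusted the force instead.
- It also put the bar's end at 46–47 mm along the fence, against 45 mm in the earlier picture. I put that down to the same error, because the flipping forces did not suggest the bar had been dragged.
- The final top view was blocked by the arm, so I checked the nut and sleeve in the scene camera only. They were within 2–3 pixels of where they started.

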